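# Clamp the open sauce bottle for refilling

### The job

Get the sauce bottle in the blue bench clamp ready for refilling: first lift its loose red cap off and set it upright in the green cap dish. Then pump the clamp's orange trigger, moving the jaw with the trigger only, until the rubber pad presses the bottle firmly with its sprung stem sunk about half-way (the yellow half of the stem just gone), never squeezed right in, and finish while still holding the trigger squeezed. Leave the salsa cup, the spare bottle and the tray stack where they are.

Things in the scene. Friction and masses are not known exactly. Their poses are not given: they have to be found in the camera images.
- clamp: Ratchet bench clamp fixed to the counter, blue base 110 x 370 x 12 mm. Origin on the counter mid-clamp; its +y is the way the jaw advances to the bottle, z up. At y = -53 mm the black upright handle (24 wide in x, 14 thick in y, top z = 161), rising from a housing that ends at z = 85; behind it (-y) the orange trigger. At +y a blue V jaw (top z = 102) backs the bottle: axis at y = 130 when seated.
- handle_grip (a point): Middle of the clamp's fixed handle, 130 mm above the counter.
- trigger_grip (a point): Middle of the orange trigger's grip, 110 mm from its pivot; a flat bar 30 mm wide (clamp x), 12 thick (clamp y), 70 long, from about z = 87 to 157 mm. At rest it leans back, 50 mm behind the handle's middle (63 mm over both outsides at this height); fully squeezed 22 mm (35 mm over both outsides).
- trigger (a joint): Trigger angle, rad: 0 released, 0.26 squeezed to the handle (clamp +y); pivot at clamp y = -89, z = 20 mm, axis clamp x. A spring (1.5 to 3 N at the grip) returns it. A squeeze drives the jaw about 60 mm per rad, less up to 6 mm lost at its start finding a tooth. On the return the jaw stays, held by a 4 N drag only: under load it slackens to 4 N or less when let go. Never disengages.
- jaw (a joint): Advance of the black moving jaw along clamp +y, in m, 0 to 0.075; starts between 0.005 and 0.028, the pad then 14 to 42 mm short of the bottle.
- pad (a joint): How far the pad's sprung stem has sunk into the moving jaw, in m: 0 = free, 0.020 = right in. Stiffness 1.2 N per mm, so 0.010 presses with 12 N. The stem shows 22 mm when free, the half nearest the jaw yellow, the other half steel.
- pad_face (a point): Centre of the front face of the black rubber pad on the moving jaw, 50 mm above the counter; the pad is 44 mm wide, 48 mm high, 8 mm thick.
- bottle_center (a point): Cream squeeze bottle standing upright and loose on the clamp's base plate between pad and V; 60 mm diameter, 130 mm high to the shoulder, then a neck of 22 mm diameter and 18 mm height. The point is on its axis 65 mm above its underside.
- cap_center (a point): Loose red cap, 38 mm diameter, 34 mm high, sitting over the bottle's neck on the shoulder (pulls straight up, 2.5 mm play all round the neck, which reaches 18 mm up inside). The point is its centre, half-way up; z axis up.
- holder_in (a point): Centre of the inner floor of the green cap dish fixed to the counter: floor 4 mm above the counter, inside diameter about 52 mm, outside 62 mm, rim 10 mm high.
- salsa_cup: Bystander: open metal cup, 66 mm diameter, 50 mm high; origin at the centre of its underside.
- spare_bottle: Bystander: cream bottle with red top, not in the clamp, 60 mm diameter, 159 mm high; origin at the centre of its underside.
- tray_stack: Bystander: stack of white foam trays 136 x 186 x 45 mm; origin at the centre of its underside.
There are look-alikes about, which are no part of the job. Of the things that look like the part that bears cap_center, the smallest one is meant.

How it is judged (in metres and radians):
On the way, in this order (a step that is already met when the one before it is completed fails the run):
1. the cap stands upright in the green dish, let go (horizontal distance between cap_center and holder_in below 0.012 m and z of cap_center in the frame of holder_in below 0.021 m and angle between cap_center's own z axis and vertical below 0.15 rad and contact force between the fingers and cap below 0.1 N), for 0.2 s.
2. the pad presses the bottle while the trigger is worked (contact force between pad and bottle above 2 N and contact force between any of the fingers, the arm and trigger above 0.5 N), for 0.1 s.
At the end, for the whole second after the job is handed in: The cap stands upright in the dish (within 12 mm of its centre, on its floor); the robot still presses the trigger (over 2 N) and does not touch the bottle; the pad presses the upright bottle with 6 to 18 N (stem sunk about 5 to 15 mm of its 20) (horizontal distance between cap_center and holder_in below 0.012 m and z of cap_center in the frame of holder_in below 0.021 m and angle between cap_center's own z axis and vertical below 0.15 rad and contact force between pad and bottle between 6 and 18 N and contact force between any of the fingers, the arm and trigger above 2 N and not (contact force between any of the fingers, the arm and bottle above 0.1 N) and angle between bottle_center's own z axis and vertical below 0.1 rad); the arm keeps its last pose, push and grip.
It fails at once if the bottle is crushed: the pad presses it with more than 22 N, the stem sunk nearly right in (contact force between pad and bottle above 22 N).
It fails at once if the robot moves the jaw or pad directly (contact force between any of the fingers, the arm and jaw above 2 N).
It fails at once if the bottle is tipped (angle between bottle_center's own z axis and vertical above 0.35 rad).
It fails at once if a bystander is moved more than 20 mm (distance of any of salsa_cup, spare_bottle, tray_stack from where it was at the start of the episode above 0.02 m).
It also fails if it takes over 61 s, if anything falls off the work surface, if the arm or the gripper's body presses on something with over 40 N, if the wrist force passes 120 N, or if a joint passes its speed limit or range.

### The arm

A 6-joint arm with a two-finger parallel gripper is mounted at the origin on the work surface. World frame = base frame: x ahead of the robot, y to its left, z up, the work surface at z = 0. Lengths are in mm, angles in degrees, forces in N, time in s.
With the tool pointing down it reaches from about 350 to 975 mm from the base axis. Payload 7.1 kg.
Tool frame: the origin (TCP) lies at the very end of the fingers, on their centre line; the grasp point (between the pads) lies 19 mm behind it; z points along the fingers, y is the line along which they close (so a half turn about z gives the same grasp; the last joint's range is limited). The gripper opens to 88 mm and grips with 3 to 60 N. Pads are 20 mm wide; open, the fingers measure 115 mm over their backs; the gripper's body (75 mm by 178 mm) begins 61 mm behind the grasp point.
Start: joints at [74.485, 24.242, 93.386, -0, 62.372, -1.089], TCP at [155.686, 605.282, 222.675] pointing down, gripper open.
Joint ranges: [-172.04, 172.04], [-51.8, 120.97], [4.93, 147.93], [-75.15, 255.16], [6.16, 154.13], [-145.62, 145.62]. Speed limits (degrees/s): [136.94, 136.94, 172.46, 180, 180, 180].

### API

Orientations are given as [roll, pitch, yaw] about the fixed x, y, z axes, in that order (R = Rz(yaw) Ry(pitch) Rx(roll)).
In Python, from bench import arm gives the robot as it stands.
- The arm moves only by the tool jog_arm, never from a script. Its argument "commands" is a list that holds one entry, the list of rows, each a list of 7 numbers: the shift along the world's x, y, z in cm, then the turn, a rotation vector about the world's x, y, z in rad, then the finger opening in cm, from 0 to 8.78. A call has 1 to 20 rows; each row shifts and turns the commanded pose from where the row before left it; what a row does not reach is not made up. A row lasts 1/12 s, in which the tool goes at most 41.7 mm and 7.16 degrees, less where a joint would pass 70% of its speed; a pose out of reach is approached as far as the arm can. A call with a gripper value outside its range is refused whole. The fingers move at their own pace and stop on an object; "grip_force" is the grip in N (left out, the last holds). Time passes only in rows, so rows that do not move let the fingers close. It gives the time, the measured TCP pose, the force, the opening and the grip force at its end, in the units of the state.
- arm.get_obs(): the state, without advancing time (a new reading comes with each control period).
- arm.get_image(name): name is "side" or "top"; returns the picture (480x640x3 uint8, red, green, blue); there is no depth.
- arm.camera_info(name): a dict with "fovy" (degrees; the focal length in pixels is half the picture's height over the tangent of half this angle, whatever the lens; pixels are square), "cx", "cy" (the principal point, pixels), "rvec" (rotation vector, rad) and "tvec" (3), from world to camera coordinates, as OpenCV has them. Camera axes: x right, y down, z forward; pixel columns grow to the right and rows downward; lengths in mm; the calibration is good to about 2 mm. A picture is of the moment at which its call begins. camera_info takes no time and is no camera call.
- arm.sign_off(): hands the job in; it is judged then, once.
Trained networks look in the newest picture that a camera, given by its name, has taken for a name from the list of things; names that differ only in an ending like _2 or _b are one class to them, and where a whole thing is asked for, a point or a joint stands for the part that bears it (a point fixed in the world has none). Each returns a list of dicts, best first, with "p" (0 to 1); they miss things now and then, are a little off and sometimes report something else, mostly with a low value. They report only what shows in the picture. A call takes as long as a camera call. They do not tell look-alikes from the thing itself.
- arm.look_for(camera, label): "rect" ([left, top, width, height] in pixels, round what is visible of it).
- arm.trace(camera, label): "mask" (480x640 bool, what is visible of it) and "rect" ([left, top, width, height] in pixels, round what is visible of it).
- arm.place_of(camera, label): "uv" ([column, row] in pixels: a listed point, or the origin of a listed thing).
The state is a dict: "clock": time; "qpos": joint angles; "qd": joint speeds; "joint_efforts": joint torques, N m; "ee_pos": TCP position; "orientation": TCP orientation; "ft_force": force on the tool from outside, world axes, zero at the start; "wrist_torque": the same for the moment, N m; "opening": finger opening in mm; "finger_force": force on a finger pad.
Only numpy, scipy, OpenCV 4.12 (cv2) and the standard library are available. Lean on these libraries where they do the work, as an engineer would, in place of code of your own. Each camera call takes 0.05 s, during which the arm holds its last target. There are 200 camera calls.

## Working session

There is one attempt and no reset: what is moved stays moved. The work goes in short steps, Python scripts to look and compute and a tool call to move; the robot and the scene stay as the last step left them, time stands still between calls to the robot, and variables do not carry over. Pictures are saved under pics/ and viewed, at most 10 in all, crops included, and the job is handed in when it is done.

Besides the shell and the picture viewer there is one more tool, called after "Call:" by a JSON object that holds its "name" and its "arguments", one argument or row to a line. jog_arm: Moves the arm, as the interface text tells. Its arguments: {"type":"object","properties":{"commands":{"type":"array","items":{"type":"array","items":{"type":"array","items":{"type":"number"}}}},"grip_force":{"type":"number"}},"required":["commands"]}

```bash
mkdir -p pics
cat > h.py <<'E'
import numpy as np, cv2
from bench import arm
def cam(n):
    c=arm.camera_info(n); f=240/np.tan(np.radians(c['fovy'])/2)
    K=np.array([[f,0,c['cx']],[0,f,c['cy']],[0,0,1]])
    R,_=cv2.Rodrigues(np.array(c['rvec'],float)); return K,R,np.array(c['tvec'],float).ravel()
def onz(n,uv,z):
    K,R,t=cam(n); d=R.T@np.linalg.inv(K)@np.array([uv[0],uv[1],1.]); o=-R.T@t
    return o+d*(z-o[2])/d[2]
def proj(n,p):
    K,R,t=cam(n); q=(K@(R@np.atleast_2d(p).T+t[:,None])); return (q[:2]/q[2]).T
def tri(a,b):
    A=[];B=[]
    for n,uv in (('side',a),('top',b)):
        K,R,t=cam(n); P=K@np.c_[R,t]
        for i in (0,1): A.append(P[i]-uv[i]*P[2])
    A=np.array(A); return np.linalg.lstsq(A[:,:3],-A[:,3],rcond=None)[0]
def save(n,f,crop=None,s=1):
    im=arm.get_image(n)[:,:,::-1]
    if crop: x,y,w,h=crop; im=im[y:y+h,x:x+w]
    cv2.imwrite('pics/'+f,cv2.resize(im,None,fx=s,fy=s,interpolation=cv2.INTER_CUBIC))
E
python3 - <<'E'
from h import *
np.set_printoptions(precision=1,suppress=True)
for n in('side','top'):
    save(n,n+'0.png'); K,R,t=cam(n); print(n,K[0,0],-R.T@t,R[2])
    for l in ['clamp','handle_grip','trigger_grip','pad_face','bottle_center','cap_center','holder_in','salsa_cup','spare_bottle','tray_stack']:
        print(l,[(np.array(d['uv']),round(d['p'],2)) for d in arm.place_of(n,l)[:4]])
E
```

```text
side 469.45818683545014 [ 578.4 -677.2  777. ] [ 0.   0.7 -0.7]
clamp [(array([308.9, 296.7]), 0.88)]
handle_grip [(array([302.4, 274.2]), 0.64)]
trigger_grip []
pad_face [(array([315.1, 254.6]), 0.48)]
bottle_center [(array([313. , 228.5]), 0.97)]
cap_center [(array([313.2, 201.8]), 0.9), (array([305.1, 204.7]), 0.62), (array([379.2, 245. ]), 0.6)]
holder_in [(array([239.3, 417.3]), 0.88)]
salsa_cup [(array([254.8, 192.9]), 0.74)]
spare_bottle [(array([382.5, 207.6]), 0.56)]
tray_stack [(array([431.6, 354.8]), 0.57)]
top 481.3086402552204 [422.4 -17.1 993.6] [ 0.2  0.  -1. ]
clamp [(array([347.1, 266.9]), 0.9)]
handle_grip [(array([372.9, 259.9]), 0.58)]
trigger_grip [(array([344.8, 265.6]), 0.64), (array([401.3, 267.8]), 0.58), (array([311.4, 259.5]), 0.55), (array([206., 182.]), 0.51)]
pad_face [(array([374.7, 260.3]), 0.7), (array([311.6, 260.8]), 0.62)]
bottle_center [(array([282.9, 252.7]), 0.93)]
cap_center [(array([282.8, 189.8]), 0.86), (array([210.7, 266.6]), 0.76), (array([275.1, 242.9]), 0.63), (array([310.5, 258.5]), 0.57)]
holder_in [(array([478.9, 323.7]), 0.71), (array([274.8, 242.2]), 0.63)]
salsa_cup [(array([172.1, 341.2]), 0.73)]
spare_bottle [(array([207.3, 182.8]), 0.67)]
tray_stack [(array([418.9, 164.2]), 0.67)]
```

View pics/side0.png

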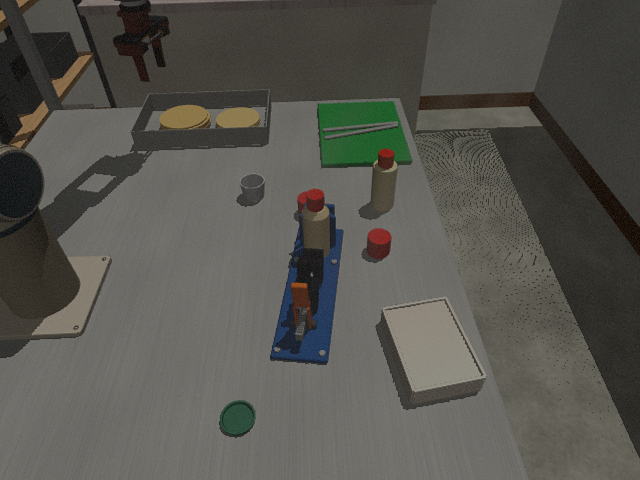

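View pics/top0.png

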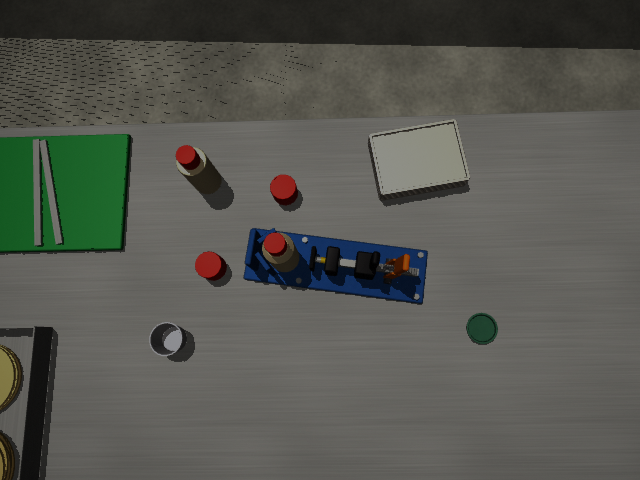

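The red candidates, by top-view pixel, are:
- the cap on the clamped bottle at (275,243)
- a loose cap at (284,190)
- a loose cap at (210,266)
- the spare bottle's top at (187,157)

I choose the one on the clamped bottle at (275,243), which is (316,200) in the side view. The dish is at (482,328) top and (238,418) side, and the trigger is the orange part at about (402,268) top.

Run:
```python
from h import *
np.set_printoptions(precision=1,suppress=True)
S=arm.get_image('side');T=arm.get_image('top')
a=cv2.resize(S[170:370,230:430][:,:,::-1],None,fx=2.9,fy=2.9,interpolation=cv2.INTER_CUBIC)
cv2.imwrite('pics/s1.png',a)
b=T[140:320,180:440][:,:,::-1];cv2.imwrite('pics/t1.png',cv2.resize(b,None,fx=3,fy=3,interpolation=cv2.INTER_CUBIC))
def blobs(I,lo,hi,smin=120,vmin=40):
    h=cv2.cvtColor(I,cv2.COLOR_RGB2HSV); m=cv2.inRange(h,(lo,smin,vmin),(hi,255,255))
    n,l,st,c=cv2.connectedComponentsWithStats(m)
    return [(c[i],st[i]) for i in range(1,n) if st[i][4]>60]
for nm,I in(('side',S),('top',T)):
    for col,lo,hi in(('red',0,4),('orange',5,16),('green',60,90),('blue',100,125)):
        print(nm,col,[(c,s) for c,s in blobs(I,lo,hi)])
print('cap',tri((316,200),(275.1,242.9)), onz('top',(275.1,242.9),159),onz('top',(275.1,242.9),176))
print('red2',onz('top',(284,189.5),40),onz('top',(210,265.5),40),onz('top',(187,157),159))
print('dish',onz('top',(481.5,328),5),onz('side',(238,418),5),onz('top',(479,323.7),4))
# plate corners top
c=[onz('top',u,12) for u in((251,229),(427,250),(421,303),(245,280))]; print(np.array(c),np.mean(c,0))
for z in(161,): print('handle',onz('top',(368,264),z))
```

```text
side red [(array([385.9, 153.5]), array([379, 149,  15,  11, 111], dtype=int32)), (array([311.9, 198.4]), array([298, 189,  26,  23, 355], dtype=int32)), (array([379.3, 241.4]), array([368, 228,  23,  31, 461], dtype=int32))]
side orange [(array([523.6,  98.9]), array([517,  93,  14,  13,  76], dtype=int32)), (array([385.3, 161.6]), array([378, 155,  16,  14, 130], dtype=int32)), (array([300.6, 299. ]), array([291, 282,  21,  47, 519], dtype=int32))]
side green [(array([360.2, 132.4]), array([ 318,  101,   93,   65, 4041], dtype=int32))]
side blue [(array([312.4, 312.4]), array([ 271,  230,   72,  133, 2919], dtype=int32))]
top red [(array([185.2, 154.2]), array([176, 145,  21,  19, 301], dtype=int32)), (array([282.6, 186.5]), array([270, 175,  27,  25, 513], dtype=int32)), (array([274.2, 242.8]), array([264, 232,  21,  22, 350], dtype=int32)), (array([207.8, 264.3]), array([195, 251,  27,  28, 560], dtype=int32))]
top orange [(array([399.4, 264.5]), array([386, 254,  24,  22, 293], dtype=int32))]
top green [(array([ 64.9, 191.9]), array([    0,   134,   129,   118, 12449], dtype=int32)), (array([481.3, 328.2]), array([467, 313,  30,  31, 661], dtype=int32))]
top blue [(array([255.3, 241.1]), array([245, 228,  31,  37, 329], dtype=int32)), (array([359.4, 264.7]), array([ 282,  232,  146,   71, 3187], dtype=int32)), (array([262. , 260.9]), array([255, 252,  15,  19, 100], dtype=int32)), (array([250.5, 274.1]), array([244, 265,  17,  16, 158], dtype=int32)), (array([271.9, 279.1]), array([268, 273,  11,  11,  66], dtype=int32))]
cap [586.5  94.2 159.7] [586.2  94.2 159. ] [582.9  91.9 176. ]
red2 [721.8  92.1  40. ] [565.9 241.7  40. ] [751.7 258.7 159. ]
dish [ 434.2 -300.5    5. ] [ 436.2 -299.1    5. ] [ 442.8 -296.4    4. ]
[[ 645.9  164.8   12. ]
 [ 593.5 -199.9   12. ]
 [ 485.4 -181.8   12. ]
 [ 538.5  175.6   12. ]] [565.8 -10.3  12. ]
handle [544.9 -68.7 161. ]
```

View pics/t1.png

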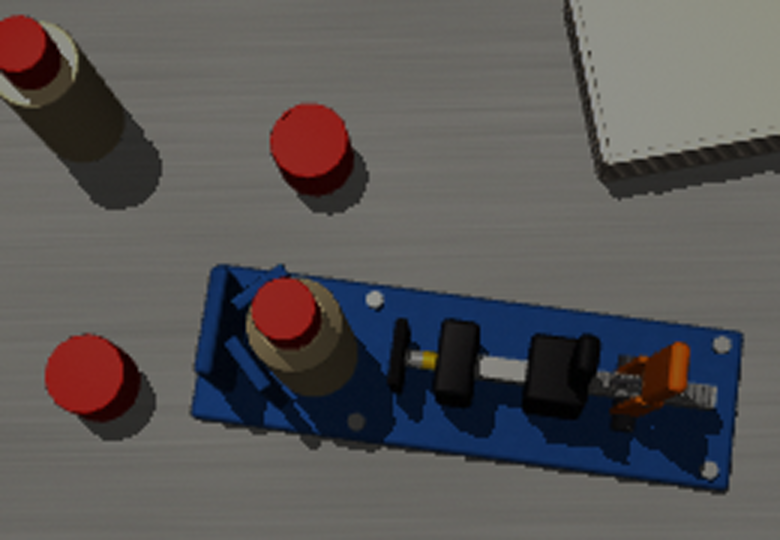

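View pics/s1.png

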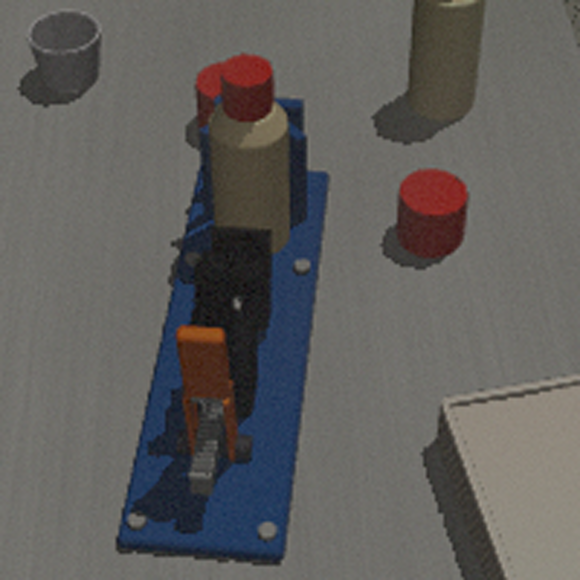

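The close crop shows that the red cap on the clamped bottle, crop (287,310), is clearly smaller than the two loose ones, so the choice holds. The bottle isn't seated in the V yet, and yellow shows on the stem at (430,360).

Run:
```python
from h import *
np.set_printoptions(precision=1,suppress=True)
o=arm.get_obs();print(o['clock'],o['ee_pos'],o['orientation'],o['ft_force'])
C=np.array([565.8,-10.3]);yy=np.array([.142,.99]);xx=np.array([.99,-.142])
def cl(p): d=p[:2]-C; return d@xx,d@yy
print('padtop',cl(onz('top',(180+397/3,140+322/3),74)),cl(onz('top',(180+397/3,140+387/3),74)))
print('jawtop',cl(onz('top',(180+460/3,140+335/3),74)))
print('handle top',onz('top',(180+588/3,140+352/3),161),cl(onz('top',(180+588/3,140+352/3),161)))
print('trig top',onz('top',(180+675/3,140+367/3),157),cl(onz('top',(180+675/3,140+367/3),157)))
print('cap',cl(np.array([586,94,0])))
```

```text
1.2 [155.7 605.3 222.7] [-180.    -0.   165.6] [-0.6 -0.6  0. ]
padtop (np.float64(20.35991401118724), np.float64(46.42527017121296)) (np.float64(-21.746306982119698), np.float64(40.83087124147446))
jawtop (np.float64(16.832753275903315), np.float64(4.825461321048397))
handle top [556.4 -83.  161. ] (np.float64(0.9893275959980158), np.float64(-73.35654964818482))
trig top [ 547.1 -133.5  157. ] (np.float64(-0.9673830858520044), np.float64(-124.63730586354457))
cap (np.float64(5.1874000000000455), np.float64(106.1254))
```

Call:
{"name": "jog_arm", "arguments": {
  "commands": [
    [[4, -4, 1, 0, 0, 0, 7], [3, -3, 0, 0, 0, 0, 7], [3, -3.2, 0, 0, 0, 0, 7], [3, -3.2, 0, 0, 0, 0, 7], [3, -3.2, 0, 0, 0, 0, 7], [3, -3.2, 0, 0, 0, 0, 7], [3, -3.2, 0, 0, 0, 0, 7], [3, -3.2, 0, 0, 0, 0, 7], [3, -3.2, 0, 0, 0, 0, 7], [3, -3.2, 0, 0, 0, 0, 7], [3, -3.2, 0, 0, 0, 0, 7], [3, -3.2, 0, 0, 0, 0, 7], [3, -3.2, 0, 0, 0, 0, 7], [3, -4, 0, 0, 0, 0, 7], [0, -4, 0, 0, 0, 0, 7], [0, 0, 0, 0, 0, 0, 7]]
  ]
}}

```text
clock: 2.53
ee_pos: [553.4, 133.5, 229.6]
orientation: [-179.9, -0.0, 165.3]
ft_force: [-0.6, 1.0, -0.1]
opening: 70.0
finger_force: 0.0
```

Call:
{"name": "jog_arm", "arguments": {
  "commands": [
    [[2, -2, 0, 0, 0, 0, 7], [1.3, -1.95, 0, 0, 0, 0, 7], [0, 0, -2.5, 0, 0, 0, 7], [0, 0, -1.5, 0, 0, 0, 7], [0, 0, 0, 0, 0, 0, 7]]
  ]
}}

```text
clock: 2.95
ee_pos: [583.5, 99.4, 186.9]
orientation: [-179.9, -0.3, 165.5]
ft_force: [-0.3, -0.6, -0.1]
opening: 69.8
finger_force: 0.0
```

Run:
```python
from h import *
a=arm.get_image('side')[130:330,200:400];b=arm.get_image('top')[160:360,180:380]
cv2.imwrite('pics/g1.png',cv2.resize(np.hstack([a,b])[:,:,::-1],None,fx=2,fy=2,interpolation=cv2.INTER_CUBIC))
o=arm.get_obs();print(o['ee_pos'],o['orientation'],proj('top',o['ee_pos']),proj('side',o['ee_pos']),proj('side',[586,94,176]))
```

```text
[585.1869941  100.01625836 189.75530788] [-1.79975383e+02 -6.98561901e-02  1.65592029e+02] [[269.33199477 240.14064206]] [[314.69270021 186.87936516]] [[315.36315341 193.96231243]]
```

View pics/g1.png

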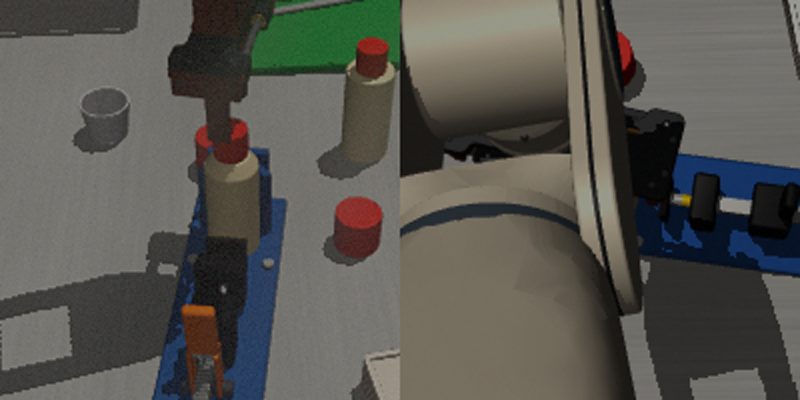

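The side half shows the fingers straddling the small red cap, which is at crop (231,138). The top view is blocked by the arm. I'll centre over the cap, go down and grip.

Call:
{"name": "jog_arm", "arguments": {
  "commands": [
    [[0.1, -0.6, 0, 0, 0, 0, 7], [0, 0, -2, 0, 0, 0, 7], [0, 0, -1.5, 0, 0, 0, 7], [0, 0, 0, 0, 0, 0, 7], [0, 0, 0, 0, 0, 0, 3], [0, 0, 0, 0, 0, 0, 3], [0, 0, 0, 0, 0, 0, 3], [0, 0, 0, 0, 0, 0, 3], [0, 0, 0, 0, 0, 0, 3], [0, 0, 0, 0, 0, 0, 3]]
  ],
  "grip_force": 12
}}

```text
clock: 3.88
ee_pos: [587.1, 93.7, 155.7]
orientation: [180.0, 0.1, 165.6]
ft_force: [-1.0, 0.7, 2.3]
opening: 37.8
finger_force: 12.0
```

Call:
{"name": "jog_arm", "arguments": {
  "commands": [
    [[0, 0, 1, 0, 0, 0, 3], [0, 0, 1.5, 0, 0, 0, 3], [0, 0, 2, 0, 0, 0, 3], [0, 0, 2, 0, 0, 0, 3], [0, 0, 0, 0, 0, 0, 3]]
  ]
}}

```text
clock: 4.3
ee_pos: [589.0, 93.9, 224.5]
orientation: [179.9, 0.4, 165.6]
ft_force: [0.9, 0.2, 0.2]
opening: 38.1
finger_force: 12.0
```

Run:
```python
from h import *
o=arm.get_obs();print(o['ee_pos'],o['opening'],o['finger_force'])
a=arm.get_image('side')[130:330,200:400]
cv2.imwrite('pics/g2.png',cv2.resize(a[:,:,::-1],None,fx=2,fy=2,interpolation=cv2.INTER_CUBIC))
```

```text
[588.96844809  93.93352986 224.47451577] 38.14040327103615 11.999912112951279
```

View pics/g2.png

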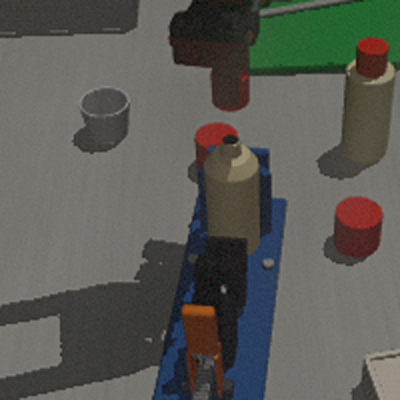

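The cap at crop (231,90) hangs in the fingers, and the bottle's neck is bare and upright. Next I carry it to the dish.

Call:
{"name": "jog_arm", "arguments": {
  "commands": [
    [[-0.7, -1.8, 0, 0, 0, 0, 3], [-1.3, -3.4, 0, 0, 0, 0, 3], [-1.3, -3.4, 0, 0, 0, 0, 3], [-1.3, -3.4, 0, 0, 0, 0, 3], [-1.3, -3.4, 0, 0, 0, 0, 3], [-1.3, -3.4, 0, 0, 0, 0, 3], [-1.3, -3.4, 0, 0, 0, 0, 3], [-1.3, -3.4, 0, 0, 0, 0, 3], [-1.3, -3.4, 0, 0, 0, 0, 3], [-1.3, -3.4, 0, 0, 0, 0, 3], [-1.3, -3.4, 0, 0, 0, 0, 3], [-1.3, -3.4, 0, 0, 0, 0, 3], [0, -0.2, -3, 0, 0, 0, 3], [0, 0, -3, 0, 0, 0, 3], [0, 0, -3, 0, 0, 0, 3], [0, 0, -3, 0, 0, 0, 3], [0, 0, -2, 0, 0, 0, 3], [0, 0, 0, 0, 0, 0, 3], [0, 0, 0, 0, 0, 0, 3]]
  ]
}}

```text
clock: 5.93
ee_pos: [435.5, -299.6, 78.7]
orientation: [179.9, -0.2, 165.6]
ft_force: [0.6, -1.2, 0.5]
opening: 37.9
finger_force: 12.0
```

Run:
```python
from h import *
np.set_printoptions(precision=1,suppress=True)
o=arm.get_obs();p=np.array(o['ee_pos']);print(p)
S=arm.get_image('side');T=arm.get_image('top')
x,y=proj('side',[435,-300,30])[0].astype(int);a=S[max(0,y-100):y+60,x-90:x+90]; print('side off',x-90,max(0,y-100))
cv2.imwrite('pics/g3.png',cv2.resize(a[:,:,::-1],None,fx=3,fy=3,interpolation=cv2.INTER_CUBIC))
print(proj('side',[435,-300,4]),proj('side',p),[ (d['uv'],d['p']) for d in arm.place_of('side','holder_in')+arm.place_of('side','cap_center')])
```

```text
[ 435.5 -299.6   78.7]
side off 145 311
[[237.3 418.8]] [[231.  397.2]] [([237.2, 420.8], 0.94), ([316.3, 227.8], 0.29), ([374.9, 241.6], 0.77), ([307.7, 206.9], 0.64), ([227.3, 395.0], 0.6)]
```

View pics/g3.png

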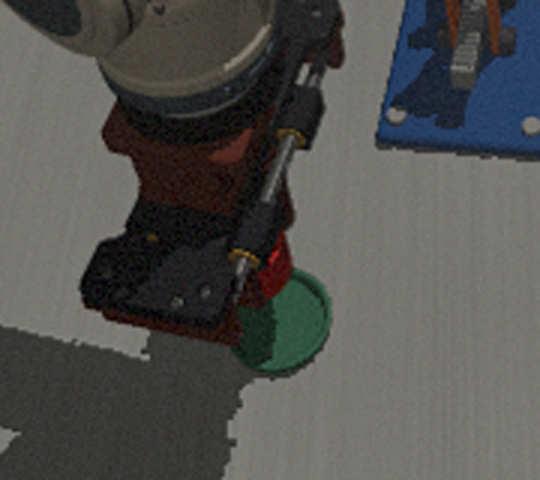

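The cap hangs right over the dish, which is centred at crop (280,325), and the arm's position agrees with the calibrated dish centre. I'll lower it until it touches.

Call:
{"name": "jog_arm", "arguments": {
  "commands": [
    [[0, 0, -2, 0, 0, 0, 3], [0, 0, -2, 0, 0, 0, 3], [0, 0, -1, 0, 0, 0, 3], [0, 0, -0.5, 0, 0, 0, 3], [0, 0, 0, 0, 0, 0, 3], [0, 0, 0, 0, 0, 0, 3]]
  ]
}}

```text
clock: 6.63
ee_pos: [437.0, -300.7, 25.6]
orientation: [-180.0, 0.0, 165.6]
ft_force: [0.6, 0.0, -0.0]
opening: 38.1
finger_force: 12.0
```

Call:
{"name": "jog_arm", "arguments": {
  "commands": [
    [[-0.1, 0, -0.4, 0, 0, 0, 3], [0, 0, -0.2, 0, 0, 0, 3], [0, 0, -0.1, 0, 0, 0, 3], [0, 0, 0, 0, 0, 0, 3], [0, 0, 0, 0, 0, 0, 3]]
  ]
}}

```text
clock: 7.05
ee_pos: [435.7, -300.5, 18.0]
orientation: [-180.0, 0.0, 165.6]
ft_force: [-0.1, -0.2, -0.4]
opening: 38.0
finger_force: 12.0
```

Call:
{"name": "jog_arm", "arguments": {
  "commands": [
    [[0, 0, -0.1, 0, 0, 0, 3], [0, 0, 0, 0, 0, 0, 3], [0, 0, 0, 0, 0, 0, 5], [0, 0, 0, 0, 0, 0, 5.5], [0, 0, 0, 0, 0, 0, 5.5], [0, 0, 0, 0, 0, 0, 5.5], [0, 0, 2, 0, 0, 0, 5.5], [0, 0, 3, 0, 0, 0, 5.5], [0, 0, 4, 0, 0, 0, 5.5], [0, 0, 4, 0, 0, 0, 5.5], [0, 0, 4, 0, 0, 0, 0], [-2, -1, 4, 0, 0, 0, 0], [-4, 0, 0, 0, 0, 0, 0], [-4, 0, 0, 0, 0, 0, 0], [0, 0, 0, 0, 0, 0, 0]]
  ]
}}

```text
clock: 8.3
ee_pos: [331.9, -307.8, 223.2]
orientation: [180.0, -0.2, 165.5]
ft_force: [-0.3, 0.3, -1.0]
opening: 25.1
finger_force: 0.0
```

Run:
```python
from h import *
np.set_printoptions(precision=1,suppress=True)
o=arm.get_obs();print(o['ee_pos'],o['opening'],o['ft_force'])
S=arm.get_image('side');T=arm.get_image('top')
x,y=proj('side',[435,-300,20])[0].astype(int);a=S[y-80:y+70,x-75:x+75]
x,y=proj('top',[435,-300,20])[0].astype(int);b=T[y-75:y+75,x-75:x+75]
cv2.imwrite('pics/g4.png',cv2.resize(np.hstack([a,b])[:,:,::-1],None,fx=2.6,fy=2.6,interpolation=cv2.INTER_CUBIC))
for n in('side','top'):print(n,[(np.array(d['uv']),round(d['p'],2)) for d in arm.place_of(n,'cap_center')],proj(n,[435,-300,21]))
```

```text
[ 331.9 -307.8  223.2] 25.07645076713089 [-0.3  0.3 -1. ]Traceback (most recent call last):
  File "<stdin>", line 7, in <module>
    return _nx.concatenate(arrs, 1, dtype=dtype, casting=casting)
           ~~~~~~~~~~~~~~~^^^^^^^^^^^^^^^^^^^^^^^^^^^^^^^^^^^^^^^
ValueError: all the input array dimensions except for the concatenation axis must match exactly, but along dimension 0, the array at index 0 has size 146 and the array at index 1 has size 150
```

Run:
```python
from h import *
np.set_printoptions(precision=1,suppress=True)
for n in('side','top'):
    I=arm.get_image(n)
    h=cv2.cvtColor(I,cv2.COLOR_RGB2HSV)
    for col,lo,hi in(('red',0,6),('green',55,95)):
        m=cv2.inRange(h,(lo,110,30),(hi,255,255)); N,l,st,c=cv2.connectedComponentsWithStats(m)
        x,y=proj(n,[435,-300,21])[0]
        print(n,col,[(st[i],c[i]) for i in range(1,N) if st[i][4]>40 and np.hypot(*(c[i]-[x,y]))<60])
    print('expected cap box', proj(n,[[435+a*19,-300+b*19,z] for a,b in((1,0),(-1,0),(0,1),(0,-1)) for z in(4,38)]).min(0),proj(n,[[435+a*19,-300+b*19,z] for a,b in((1,0),(-1,0),(0,1),(0,-1)) for z in(4,38)]).max(0))
    print([(np.array(d['uv']),round(d['p'],2)) for d in arm.place_of(n,'cap_center')],proj(n,[435,-300,21]))
```

```text
side red [(array([223, 400,  25,  29, 490], dtype=int32), array([234.4, 412.8]))]
side green []
expected cap box [223.  398.8] [248.4 429.7]
[(array([379.3, 243.5]), 0.8), (array([307.9, 204.8]), 0.58), (array([234.4, 414.4]), 0.57)] [[235.9 414.2]]
top red [(array([473, 319,  24,  20, 365], dtype=int32), array([485.1, 328.7]))]
top green [(array([467, 313,  30,  31, 248], dtype=int32), array([475.8, 325.3]))]
expected cap box [471.5 317.4] [496.1 337.3]
[(array([212.1, 266. ]), 0.86), (array([481.5, 330.8]), 0.63), (array([281.7, 188.4]), 0.6)] [[483.6 327.5]]
```

The cap stands in the dish: its box matches the expected upright box within 2 mm in both views. Now I go behind the trigger with closed fingers.

Call:
{"name": "jog_arm", "arguments": {
  "commands": [
    [[1.5, 1, 0, 0, 0, 0.1, 0], [3, 1.9, 0, 0, 0, 0, 0], [3, 1.9, 0, 0, 0, 0, 0], [3, 1.9, 0, 0, 0, 0, 0], [3, 1.9, 0, 0, 0, 0, 0], [3, 1.9, 0, 0, 0, 0, 0], [3, 1.9, 0, 0, 0, 0, 0], [1.5, 0.9, 0, 0, 0, 0, 0], [0, 0, -3, 0, 0, 0, 0], [0, 0, -3, 0, 0, 0, 0], [0, 0, -3, 0, 0, 0, 0], [0, 0, -1.8, 0, 0, 0, 0], [0, 0, 0, 0, 0, 0, 0], [0, 0, 0, 0, 0, 0, 0]]
  ]
}}

```text
clock: 9.77
ee_pos: [547.0, -176.2, 114.3]
orientation: [180.0, -0.2, 171.3]
ft_force: [-0.0, -0.0, 0.4]
opening: 0.6
finger_force: 0.0
```

Run:
```python
from h import *
np.set_printoptions(precision=1,suppress=True)
o=arm.get_obs();p=np.array(o['ee_pos']);print(p,o['orientation'],o['opening'],o['ft_force'],o['clock'])
S=arm.get_image('side');T=arm.get_image('top')
a=S[180:400,220:400];b=T[200:320,220:440]
a=cv2.resize(a,None,fx=2.2,fy=2.2);b=cv2.resize(b,(400,218*2//2),interpolation=cv2.INTER_CUBIC)
o=np.zeros((a.shape[0],400,3),np.uint8);o[:b.shape[0]]=b
cv2.imwrite('pics/g5.png',np.hstack([a,o])[:,:,::-1]);np.save('top_rest.npy',T)
```

```text
[ 547.  -176.2  114.3] [180.   -0.2 171.3] 0.6382223835625326 [-0.  -0.   0.4] 9.7667
```

View pics/g5.png

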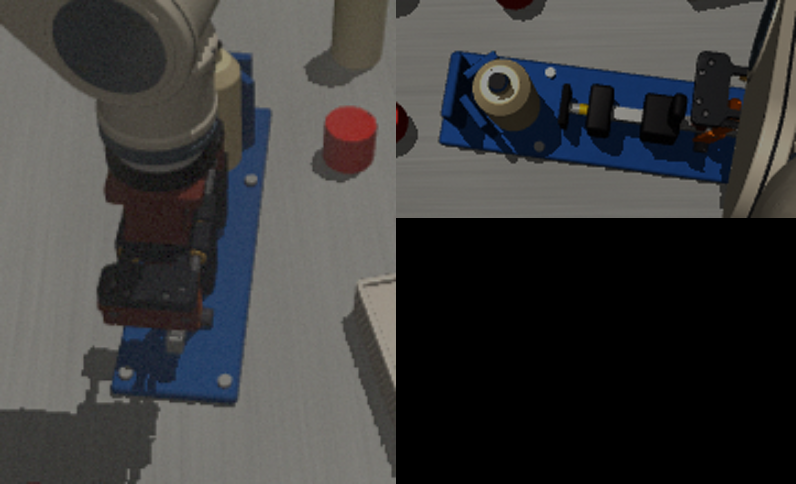

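The closed fingers are behind the orange trigger, and the top view still shows the pad at crop (565,107) and the stem at (580,107). First I squeeze gently to find contact and the stop.

```bash
cat > m.py <<'E'
from h import *
H=np.array([556.4,-83.]);yy=np.array([.151,.989]);xx=np.array([.989,-.151]);O=H+53*yy
def measure(tag=None):
    T=arm.get_image('top')
    # stem height z=50 strip, clamp x -8..8, y 0..110, .5mm
    ys=np.arange(-20,110,.5);xs=np.arange(-6,6.5,.5)
    P=np.array([[*(O+x*xx+y*yy),50] for x in xs for y in ys])
    uv=proj('top',P).astype(np.float32).reshape(len(xs),len(ys),2)
    st=cv2.remap(T,uv[...,0],uv[...,1],cv2.INTER_LINEAR)
    h=cv2.cvtColor(st,cv2.COLOR_RGB2HSV).astype(int);
    yel=((h[...,0]>18)&(h[...,0]<36)&(h[...,1]>140)&(h[...,2]>60))
    v=h[...,2].max(0)
    cl=''.join('Y' if yel[:,i].sum()>=2 else ('s' if v[i]>110 else ('k' if v[i]<60 else '-')) for i in range(len(ys)))
    runs=[];j=0
    for i in range(1,len(cl)+1):
        if i==len(cl) or cl[i]!=cl[j]: runs.append((cl[j],float(ys[j]),(i-j)/2));j=i
    o=arm.get_obs();print('t',round(o['clock'],2),np.round(o['ee_pos'],1),'F',np.round(o['ft_force'],1))
    print([r for r in runs if r[2]>=1])
    h=cv2.cvtColor(T,cv2.COLOR_RGB2HSV); w=h[225:285,230:330]
    m=cv2.inRange(w,(18,30,60),(35,140,255)); N,l,s,c=cv2.connectedComponentsWithStats(m);i=1+s[1:,4].argmax();print('bottle box',s[i]+[230,225,0,0,0])
E
python3 m.py; python3 -c "
from m import *;measure()"
```

```text
t 9.92 [ 548.6 -176.9  116.8] F [ 0.6 -0.8  0.8]
[('-', -20.0, 1.5), ('s', -18.5, 30.0), ('-', 11.5, 1.0), ('k', 12.5, 27.5), ('Y', 40.0, 10.0), ('s', 50.0, 7.0), ('-', 57.0, 2.5), ('k', 59.5, 11.5), ('-', 71.0, 20.0), ('k', 91.0, 16.0), ('-', 107.0, 3.0)]
bottle box [262 233  32  31 517]
```

Call:
{"name": "jog_arm", "arguments": {
  "commands": [
    [[-0.2, 0.8, 0, 0, 0, 0, 0], [0.1, 0.8, 0, 0, 0, 0, 0], [0.1, 0.5, 0, 0, 0, 0, 0], [0.1, 0.5, 0, 0, 0, 0, 0], [0, 0.4, 0, 0, 0, 0, 0], [0, 0, 0, 0, 0, 0, 0]]
  ],
  "grip_force": 20
}}

```text
clock: 10.42
ee_pos: [549.2, -146.0, 115.9]
orientation: [-180.0, 0.1, 171.4]
ft_force: [0.1, -2.7, 1.0]
opening: 0.6
finger_force: 1.2
```

```bash
python3 -c "
from m import *;measure()"
```

```text
t 10.47 [ 549.  -146.3  115.8] F [ 0.2 -1.1  1.7]
[('-', -19.5, 1.5), ('s', -18.0, 30.0), ('-', 12.0, 1.0), ('k', 13.0, 28.0), ('Y', 41.0, 9.5), ('s', 50.5, 8.5), ('-', 59.0, 1.5), ('k', 60.5, 11.0), ('-', 71.5, 19.5), ('k', 91.0, 16.5), ('-', 107.5, 2.5)]
bottle box [262 233  32  31 506]
```

Call:
{"name": "jog_arm", "arguments": {
  "commands": [
    [[0.1, 0.5, 0, 0, 0, 0, 0], [0.1, 0.5, 0, 0, 0, 0, 0], [0, 0.5, 0, 0, 0, 0, 0], [0.1, 0.3, 0, 0, 0, 0, 0], [0, 0, 0, 0, 0, 0, 0]]
  ]
}}

```text
clock: 10.88
ee_pos: [551.6, -127.9, 115.3]
orientation: [180.0, 0.0, 171.3]
ft_force: [0.1, -2.5, 4.1]
opening: 0.8
finger_force: 1.6
```

```bash
python3 -c "
from m import *;measure()"
```

```text
t 10.93 [ 551.5 -128.1  115.3] F [ 0.5 -2.2  2.3]
[('k', -20.0, 6.0), ('-', -14.0, 1.5), ('s', -12.5, 32.5), ('-', 20.0, 1.0), ('k', 21.0, 28.0), ('Y', 49.0, 9.5), ('s', 58.5, 9.0), ('-', 67.5, 1.0), ('k', 68.5, 11.5), ('-', 80.0, 10.5), ('k', 90.5, 17.0), ('-', 107.5, 2.5)]
bottle box [262 233  32  31 510]
```

Call:
{"name": "jog_arm", "arguments": {
  "commands": [
    [[0.1, 0.4, 0, 0, 0, 0, 0], [0.1, 0.4, 0, 0, 0, 0, 0], [0, 0.3, 0, 0, 0, 0, 0], [0, 0, 0, 0, 0, 0, 0]]
  ]
}}

```text
clock: 11.27
ee_pos: [553.1, -118.5, 115.0]
orientation: [-179.8, -0.0, 171.4]
ft_force: [-1.5, -11.0, 0.3]
opening: 0.1
finger_force: 5.4
```

```bash
python3 -c "
from m import *;measure()"
```

```text
t 11.32 [ 553.  -118.5  115. ] F [ -0.5 -10.2   0.6]
[('k', -20.0, 18.0), ('-', -2.0, 1.5), ('s', -0.5, 26.5), ('-', 26.0, 1.0), ('k', 27.0, 28.0), ('Y', 55.0, 9.5), ('s', 64.5, 8.0), ('-', 72.5, 1.5), ('k', 74.0, 12.0), ('-', 86.0, 5.0), ('k', 91.0, 16.5), ('-', 107.5, 2.5)]
bottle box [262 233  32  31 520]
```

Call:
{"name": "jog_arm", "arguments": {
  "commands": [
    [[-0.2, -1.5, 0, 0, 0, 0, 0], [-0.2, -1.5, 0, 0, 0, 0, 0], [-0.1, -0.7, 0, 0, 0, 0, 0], [0, 0, 0, 0, 0, 0, 0], [0.1, 0.8, 0, 0, 0, 0, 0], [0.1, 0.6, 0, 0, 0, 0, 0], [0.1, 0.5, 0, 0, 0, 0, 0], [0, 0.4, 0, 0, 0, 0, 0], [0, 0, 0, 0, 0, 0, 0]]
  ]
}}

```text
clock: 12.07
ee_pos: [552.1, -130.3, 115.6]
orientation: [-180.0, 0.1, 171.4]
ft_force: [1.2, -2.0, 1.8]
opening: 1.0
finger_force: 1.4
```

```bash
python3 -c "
from m import *;measure()"
```

```text
t 12.12 [ 552.  -130.6  115.5] F [ 0.7 -1.2  2.1]
[('k', -20.0, 3.0), ('-', -17.0, 1.0), ('s', -16.0, 49.5), ('-', 33.5, 1.5), ('k', 35.0, 28.0), ('Y', 63.5, 9.0), ('s', 72.5, 7.0), ('-', 79.5, 2.5), ('k', 82.0, 25.5), ('-', 107.5, 2.5)]
bottle box [262 233  32  31 506]
```

Call:
{"name": "jog_arm", "arguments": {
  "commands": [
    [[0, 0.4, 0, 0, 0, 0, 0], [0.1, 0.4, 0, 0, 0, 0, 0], [0, 0.2, 0, 0, 0, 0, 0], [0, 0, 0, 0, 0, 0, 0]]
  ]
}}

```text
clock: 12.45
ee_pos: [553.0, -121.5, 115.4]
orientation: [-180.0, 0.1, 171.3]
ft_force: [2.2, -4.1, 0.9]
opening: 0.1
finger_force: 2.3
```

```bash
python3 -c "
from m import *;measure()"
```

```text
t 12.5 [ 553.  -121.5  115.4] F [ 2.1 -4.4  0.8]
[('k', -20.0, 14.0), ('-', -6.0, 1.5), ('s', -4.5, 43.0), ('-', 38.5, 1.0), ('k', 39.5, 29.0), ('Y', 68.5, 8.5), ('s', 77.0, 8.0), ('-', 85.0, 1.5), ('k', 86.5, 21.0), ('-', 107.5, 2.5)]
bottle box [262 233  32  31 508]
```

Call:
{"name": "jog_arm", "arguments": {
  "commands": [
    [[-0.2, -1.5, 0, 0, 0, 0, 0], [-0.2, -1.5, 0, 0, 0, 0, 0], [-0.1, -0.4, 0, 0, 0, 0, 0], [0, 0, 0, 0, 0, 0, 0], [0.1, 0.8, 0, 0, 0, 0, 0], [0.1, 0.6, 0, 0, 0, 0, 0], [0.1, 0.3, 0, 0, 0, 0, 0], [0, 0, 0, 0, 0, 0, 0]]
  ]
}}

```text
clock: 13.17
ee_pos: [550.3, -137.2, 115.3]
orientation: [-180.0, -0.1, 171.4]
ft_force: [-2.4, -2.7, 0.7]
opening: 0.5
finger_force: 1.4
```

```bash
python3 -c "
from m import *;measure()"
```

```text
t 13.22 [ 550.3 -137.5  115.3] F [-2.6 -2.5  1.8]
[('k', -20.0, 1.0), ('-', -19.0, 5.0), ('s', -14.0, 54.0), ('-', 40.0, 1.0), ('k', 41.0, 29.5), ('Y', 70.5, 8.5), ('s', 79.0, 8.0), ('-', 87.0, 1.5), ('k', 88.5, 21.0)]
bottle box [261 232  32  32 519]
```

Call:
{"name": "jog_arm", "arguments": {
  "commands": [
    [[0.1, 0.4, 0, 0, 0, 0, 0], [0, 0.3, 0, 0, 0, 0, 0], [0, 0, 0, 0, 0, 0, 0]]
  ]
}}

```text
clock: 13.47
ee_pos: [551.7, -131.1, 115.4]
orientation: [-180.0, 0.0, 171.3]
ft_force: [-1.9, -2.7, 1.9]
opening: 0.4
finger_force: 1.7
```

```bash
python3 -c "
from m import *;measure()"
```

```text
t 13.52 [ 551.6 -131.2  115.3] F [-1.7 -2.4  1. ]
[('k', -20.0, 4.0), ('-', -16.0, 4.5), ('s', -11.5, 54.5), ('-', 43.0, 1.0), ('k', 44.0, 29.0), ('Y', 73.0, 8.5), ('s', 81.5, 7.5), ('-', 89.0, 1.5), ('k', 90.5, 19.5)]
bottle box [260 232  31  31 494]
```

Call:
{"name": "jog_arm", "arguments": {
  "commands": [
    [[0, 0.3, 0, 0, 0, 0, 0], [0.1, 0.2, 0, 0, 0, 0, 0], [0, 0, 0, 0, 0, 0, 0]]
  ]
}}

```text
clock: 13.77
ee_pos: [552.4, -126.4, 115.3]
orientation: [-180.0, -0.0, 171.3]
ft_force: [-2.6, -4.2, 3.0]
opening: 0.5
finger_force: 2.4
```

```bash
python3 -c "
from m import *;measure()"
```

```text
t 13.82 [ 552.4 -126.4  115.3] F [-1.9 -4.4  3.5]
[('k', -20.0, 9.5), ('-', -10.5, 1.5), ('s', -9.0, 54.0), ('-', 45.0, 1.0), ('k', 46.0, 29.0), ('Y', 75.0, 6.5), ('s', 81.5, 7.5), ('-', 89.0, 1.5), ('k', 90.5, 19.5)]
bottle box [260 232  31  31 495]
```

Call:
{"name": "jog_arm", "arguments": {
  "commands": [
    [[0, 0.3, 0, 0, 0, 0, 0], [0.1, 0.2, 0, 0, 0, 0, 0], [0, 0.1, 0, 0, 0, 0, 0], [0, 0, 0, 0, 0, 0, 0]]
  ]
}}

```text
clock: 14.15
ee_pos: [553.2, -121.4, 115.3]
orientation: [-179.9, -0.0, 171.3]
ft_force: [-2.5, -7.9, 1.8]
opening: 0.5
finger_force: 4.6
```

```bash
python3 -c "
from m import *;measure()"
```

```text
t 14.2 [ 553.2 -121.4  115.3] F [-3.2 -7.7  1.9]
[('k', -20.0, 14.5), ('-', -5.5, 1.0), ('s', -4.5, 52.5), ('-', 48.0, 1.0), ('k', 49.0, 28.5), ('Y', 78.0, 3.5), ('s', 81.5, 7.5), ('-', 89.0, 1.5), ('k', 90.5, 19.5)]
bottle box [260 232  31  31 494]
```

Call:
{"name": "jog_arm", "arguments": {
  "commands": [
    [[0.1, 0.2, 0, 0, 0, 0, 0], [0, 0.15, 0, 0, 0, 0, 0], [0, 0, 0, 0, 0, 0, 0], [0, 0, 0, 0, 0, 0, 0]]
  ]
}}

```text
clock: 14.53
ee_pos: [553.6, -118.8, 115.1]
orientation: [-179.8, -0.1, 171.4]
ft_force: [-4.9, -14.0, 2.4]
opening: 0.3
finger_force: 7.0
```

```bash
python3 -c "
from m import *;measure();save('top','f.png',(200,180,260,170),3)"
```

```text
t 14.58 [ 553.6 -118.8  115.2] F [ -4.6 -13.5   2.5]
[('k', -20.0, 17.5), ('-', -2.5, 2.0), ('s', -0.5, 50.0), ('-', 49.5, 1.0), ('k', 50.5, 29.0), ('Y', 79.5, 2.0), ('s', 81.5, 7.5), ('-', 89.0, 1.5), ('k', 90.5, 19.5)]
bottle box [260 232  31  31 494]
```

View pics/f.png

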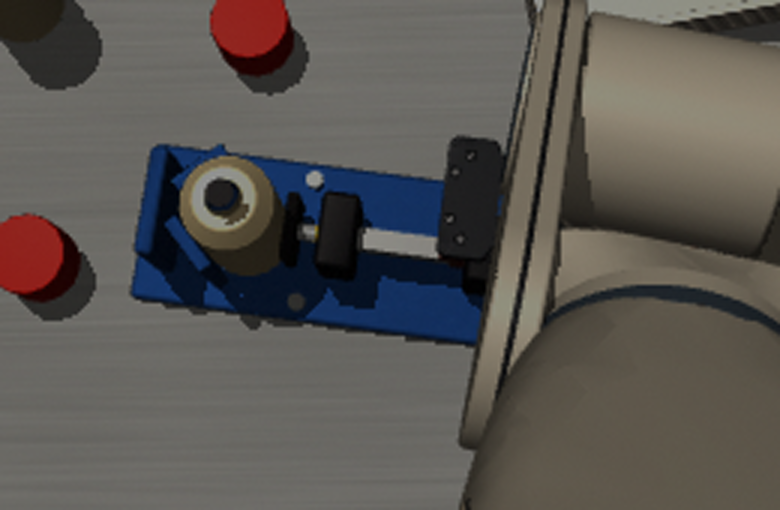

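The stem at (308,232) shows only a sliver of yellow next to the jaw, so it is sunk about 8 to 9 mm, which is roughly 10 N. The bottle stands upright in the V, the trigger is held at its stop, and nothing touches the bottle, so I'm handing in.

```bash
python3 -c "
from bench import arm;print(arm.sign_off())"
```

```text
the job is handed in; nothing more can be done
None
```

I handed the job in at about 14.6 s of the 61 s: the small red cap stands upright in the green dish, and the trigger is held fully squeezed with the pad on the seated bottle, its stem sunk about 8–9 mm (roughly 10 N, estimated from the picture); the sign-off returned no verdict.

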